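# Snap the fresh desiccant cassette into the dry-air unit

### The job

Fit the fresh desiccant cassette, the one with the blue grip, into the empty bay of the grey dry-air unit: pick it up by its grip, press it down past the spring catches until the resistance suddenly drops, then keep pressing until it is hard against the floor of the bay. Do not let go: finish while still gripping the cassette and pressing it fully home against its spring-loaded seal. Leave the orange spent cassette, the vial and the crucible where they are.

Things in the scene. Friction and masses are not known exactly. Their poses are not given: they have to be found in the camera images.
- fresh_center (a point): Centre of the fresh cassette, 30 mm above its underside (half-way up). Its blue grip bar on top is 46 mm long (x), 18 mm wide (y) and reaches from 30 to 60 mm above the underside: pinch it along y, between its long sides, fingertips just above the white top.
- fresh: The fresh cassette, loose, 0.10 to 0.21 kg; origin at the centre of its underside, x along the grip bar, z up. White body 70 mm (x) by 56 mm (y) by 30 mm tall under the blue bar. A ridge 40 mm long stands 3.5 mm out of each long side (+y, -y), 5 mm above the underside: 63 mm wide there. The same when turned half round about z.
- dock_bay (a point): Centre of the bay's hard floor in the grey dry-air unit, 14 mm above the bench; x along the bay's long side, z up. The bay is 24 mm deep, 72.4 mm (x) by 65.2 mm (y), with a white 6 mm sloping lead-in all round its mouth. It takes the cassette either way round. Pressed home, the cassette's white top stands 6 mm above the unit's top.
- dock: The grey dry-air unit, fixed, 124 mm (x) by 132 mm (y) by 38 mm tall, two short air nipples on its +x side; origin at the centre of its underside on the bench.
- catch_l (a joint): Sprung steel roller in the bay's +y wall, 13 mm above the floor (one alike in the -y wall); outward travel in m, 0 at rest. The lowered cassette comes to rest on both with its underside about 13 mm above the bay floor; pushing past takes about 10 N (8 to 14), and the force drops suddenly 8 to 10 mm above the floor, where the rollers even draw it down.
- seal_pad (a joint): Springy rubber seal pad on the bay floor; downward travel in m, 0 at rest (6 mm proud of the floor), 0.006 when the cassette is hard on the floor. It pushes back with 1 N rising to about 6 N at the floor, where travel stops hard. If let go, a clicked-in cassette springs back up to 3 to 4 mm above the floor.
- spent_center (a point): Centre of the spent cassette, same shape and size as the fresh one but with an orange grip bar; 30 mm above its underside. Not to be moved.
- vial: Small vial with a blue cap, 22 mm across, 50 mm tall, loose; origin at the centre of its underside. Not to be moved.
- crucible: Small pale grey crucible, 45 mm across the mouth, 32 mm tall, loose; origin at the centre of its underside. Not to be moved.
Not all that is in view belongs to the job. There is more than one size of the dock; the job needs the larger. What is shaped like the fresh but red is not meant.

How it is judged:
By the outcome, as a careful person would: the job done as asked, in the order asked, and still so for the second after the job is handed in, while the arm keeps its last pose, push and grip.
It also fails if it takes over 43 s, if anything falls off the work surface, if the arm or the gripper's body presses on something with over 40 N, if the wrist force passes 120 N, or if a joint passes its speed limit or range.

### The arm

A 6-joint arm with a two-finger parallel gripper is mounted at the origin on a cart in front of the work surface, level with it; the furniture and walls round the work are solid. World frame = base frame: x ahead of the robot, y to its left, z up, the work surface at z = 0. Lengths are in m, angles in degrees, forces in N, time in s.
With the tool pointing down it reaches from about 0.4 to 0.825 m from the base axis. Payload 7 kg.
Tool frame: the origin (TCP) lies at the very end of the fingers, on their centre line; the grasp point (between the pads) lies 19 mm behind it; z points along the fingers, y is the line along which they close (so a half turn about z gives the same grasp; the last joint's range is limited). The gripper opens to 88 mm and grips with 3 to 60 N. Pads are 19 mm wide; open, the fingers measure 130 mm over their backs; the gripper's body (78 mm by 193 mm) begins 47 mm behind the grasp point.
Start: joints at [91.794, 20.546, 0.682, 0, -70.136, -16.507], TCP at [0.171, 0.653, 0.197] pointing down, gripper open.
Joint ranges: [-176.03, 176.03], [-82.01, 121.73], [-58.28, 71.71], [-173.87, 95.51], [-174.79, -0.11], [-173.66, 173.66]. Speed limits (degrees/s): [136.94, 136.94, 172.46, 180, 180, 180].

### API

Orientations are given as [roll, pitch, yaw] about the fixed x, y, z axes, in that order (R = Rz(yaw) Ry(pitch) Rx(roll)).
In Python, from plant import get_state, imaging, r, finder gives the robot as it stands.
- The arm moves only by the shell command python3 -m handwheel 'ROWS' [FORCE]. ROWS is JSON, a list of rows, each a list of 5 numbers: the closure, from 0 (fully open) to 1 (shut), then the shift along the world's x, y, z in cm, then the turn about the world's z in degrees. A call has 1 to 8 rows; each row is the pose to reach, as a shift and turn from the pose commanded when the call began; what a row does not reach only later rows make up. A row lasts 1/8 s, in which the tool goes at most 62.5 mm and 10.7 degrees, less where a joint would pass 70% of its speed; a pose out of reach is approached as far as the arm can. A call with a gripper value outside its range is refused whole. The fingers move at their own pace and stop on an object; FORCE is the grip in N (left out, the last holds). Time passes only in rows, so rows that repeat a pose let the fingers close. It gives the time, the measured TCP pose, the force, the opening and the grip force at its end, in the units of the state.
- get_state(): the state, without advancing time (a new reading comes with each control period).
- imaging.capture(name): name is "side" or "top" or "wrist"; returns (picture, depth): 400x640x3 uint8, red, green, blue; 400x640 float32, m along the optical axis (not along the pixel's ray), 0 where there is no reading.
- imaging.get_calibration(name): a dict with "fx", "fy", "cx", "cy" (pixels), "rvec" (rotation vector, rad) and "tvec" (3), from world to camera coordinates, as OpenCV has them; the wrist camera has in their place "hand_eye" (4x4, takes a point from camera to tool coordinates, whose origin is the TCP and whose axes are the flange's). Camera axes: x right, y down, z forward; pixel columns grow to the right and rows downward; lengths in m; the calibration is good to about 2 mm. A picture is of the moment at which its call begins: read the wrist's pose just before it. get_calibration takes no time and is no camera call.
- r.close_job(): hands the job in; it is judged then, once.
Trained networks look in the newest picture that a camera, given by its name, has taken for a name from the list of things; names that differ only in an ending like _2 or _b are one class to them, and where a whole thing is asked for, a point or a joint stands for the part that bears it (a point fixed in the world has none). Each returns a list of dicts, best first, with "p" (0 to 1); they miss things now and then, are a little off and sometimes report something else, mostly with a low value. They report only what shows in the picture. A call takes as long as a camera call. They do not tell look-alikes from the thing itself.
- finder.cut_out(camera, query): "region" (400x640 bool, what is visible of it) and "pixel" ([column, row] in pixels, amid what is visible of it).
The state is a dict: "time_s": time; "joints": joint angles; "qd": joint speeds; "joint_torque": joint torques, N m; "tcp_pos": TCP position; "eef_rot": TCP orientation; "contact_force": force on the tool from outside, world axes, zero at the start; "moment": the same for the moment, N m; "gripper_width": finger opening in m; "gripper_force": force on a finger pad.
Only numpy, scipy, OpenCV 4.12 (cv2) and the standard library are available. Lean on these libraries where they do the work, as an engineer would, in place of code of your own. Each camera call takes 0.05 s, during which the arm holds its last target. There are 200 camera calls.

## Working session

There is one attempt and no reset: what is moved stays moved. The work goes in short steps, Python scripts to look and compute and a shell command to move; the robot and the scene stay as the last step left them, time stands still between calls to the robot, and variables do not carry over. Pictures are saved under pics/ and viewed, at most 12 in all, crops included, and the job is handed in when it is done.

```bash
ls; mkdir -p pics
cat > h.py <<'E'
import numpy as np, cv2
from plant import get_state, imaging, r, finder
from scipy.spatial.transform import Rotation as R
def cam2world(name, st=None):
    c=imaging.get_calibration(name)
    if name=='wrist':
        T=np.eye(4);T[:3,:3]=R.from_euler('xyz',st['eef_rot'],degrees=True).as_matrix();T[:3,3]=st['tcp_pos']
        return c,T@np.array(c['hand_eye'])
    M=np.eye(4);M[:3,:3]=cv2.Rodrigues(np.array(c['rvec'],float))[0];M[:3,3]=np.array(c['tvec']).ravel()
    return c,np.linalg.inv(M)
def cloud(name,d,st=None):
    c,T=cam2world(name,st)
    v,u=np.mgrid[:400,:640]
    p=np.stack([(u-c['cx'])/c['fx']*d,(v-c['cy'])/c['fy']*d,d],-1)
    w=p@T[:3,:3].T+T[:3,3]; w[d<=0]=np.nan
    return w
def save(n,p): cv2.imwrite('pics/'+n+'.png',cv2.cvtColor(p,cv2.COLOR_RGB2BGR))
E
python3 - <<'E'
from h import *
print(get_state())
ims=[]
for n in ['top','side']:
    p,d=imaging.capture(n); save(n,p); w=cloud(n,d); np.save(n+'.npy',w); np.save(n+'_p.npy',p)
    for q in ['fresh','dock','spent_center','vial','crucible']:
        for o in finder.cut_out(n,q)[:4]:
            m=o['region']; print(n,q,round(o['p'],2),o['pixel'],np.nanmedian(w[m],0).round(3),m.sum())
E
```

```text
pics
{'time_s': 0.0, 'joints': array([ 9.17925622e+01,  2.05900728e+01,  6.34173691e-01, -2.01379785e-02,
       -7.01354453e+01, -1.65066289e+01]), 'qd': array([-0.03487106, -0.04463379, -0.01586452,  0.14048428, -0.03683078,
        0.09292735]), 'joint_torque': array([-5.14579770e-04, -5.82719886e+01,  2.93049413e+01,  6.99698031e+00,
        6.92967908e-03, -1.53584938e-04]), 'tcp_pos': array([0.17134327, 0.65234008, 0.19614108]), 'eef_rot': array([ 1.79907041e+02, -7.80496172e-03, -1.47209183e+01]), 'contact_force': array([ 0.38577135,  0.85967771, -0.03101635]), 'moment': array([ 0.01128605,  0.02795927, -0.0116574 ]), 'gripper_force': 0.0, 'gripper_width': 0.08718513760580789}
top fresh 0.88 [381.5, 213.1] [ 0.484 -0.132  0.03 ] 799
top fresh 0.7 [438.8, 221.1] [ 0.455 -0.253  0.03 ] 894
top fresh 0.39 [399.5, 159.6] [ 0.601 -0.182  0.03 ] 818
top dock 0.8 [264.6, 198.3] [0.52  0.125 0.035] 3369
top dock 0.59 [196.5, 176.6] [0.578 0.287 0.022] 1476
top spent_center 0.61 [400.8, 158.9] [ 0.601 -0.182  0.03 ] 868
top spent_center 0.16 [439.1, 221.3] [ 0.455 -0.253  0.03 ] 903
top crucible 0.71 [341.9, 122.6] [ 0.694 -0.053  0.015] 274
top crucible 0.42 [439.8, 220.8] [ 0.456 -0.253  0.03 ] 860
side fresh 0.87 [338.5, 258.7] [ 0.479 -0.149  0.03 ] 1080
side fresh 0.61 [350.9, 297.3] [ 0.447 -0.271  0.03 ] 1359
side dock 0.72 [292.8, 159.1] [0.578 0.285 0.021] 664
side spent_center 0.57 [398.0, 251.9] [ 0.596 -0.197  0.03 ] 1111
side vial 0.61 [286.2, 250.2] [ 0.4   -0.086  0.032] 183
side vial 0.32 [354.3, 297.1] [ 0.447 -0.27   0.03 ] 1414
side crucible 0.58 [393.1, 207.2] [ 0.69  -0.053  0.022] 232
```

View pics/top.png

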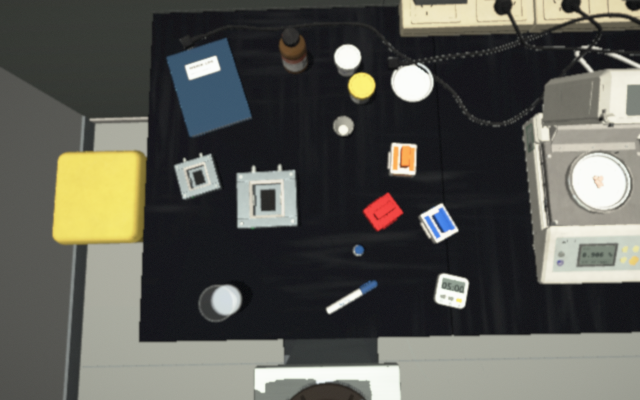

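View pics/side.png

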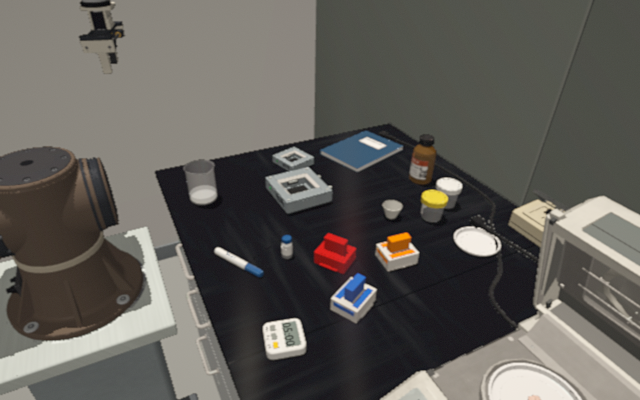

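The look-alikes in the top view are red (381,213), blue (439,221) and orange (400,159); the blue-barred one at (439,221) is the fresh cassette. The larger dock is at (266,198), nipples toward +x, and the small one at (196,176) is a decoy. The vial is at (358,250) and the crucible at (343,126).

Run:
```python
from h import *
p=np.load('top_p.npy')
save('crop',cv2.resize(np.hstack([p[190:250,405:475],p[160:235,230:305][:60]]),None,fx=5,fy=5,interpolation=cv2.INTER_CUBIC))
for n,(bx,by) in {'top':(.455,-.253),'side':(.45,-.27)}.items():
    w=np.load(n+'.npy'); z=w[...,2]
    def rect(lab,cx,cy,rad,z0,z1):
        m=(np.hypot(w[...,0]-cx,w[...,1]-cy)<rad)&(z>z0)&(z<z1)
        q=(w[m][:,:2]*1000).astype(np.float32)
        if len(q)<5: print(n,lab,'few');return
        (c,s,a)=cv2.minAreaRect(q); print(n,lab,len(q),np.round(c,1),np.round(s,1),round(a,1),'z',np.median(z[m]).round(4))
    rect('bar',bx,by,.06,.045,.07); rect('body',bx,by,.06,.015,.04)
    rect('docktop',.525,.12,.11,.030,.045)
    rect('dockfloor',.525,.12,.04,.005,.025)
```

```text
top bar 208 [ 457.7 -258.9] [45.7 19.1] 26.2 z 0.0586
top body 612 [ 457.6 -259.1] [70.8 57.1] 27.6 z 0.0291
top docktop 2301 [520.9 124.5] [125.4 132.5] 1.5 z 0.0364
top dockfloor 759 [522.1 125.7] [71.1 61.9] 2.7 z 0.0153
side bar 283 [ 457.4 -260. ] [46.2 19.1] 28.6 z 0.059
side body 814 [ 457.6 -259.9] [72.8 57. ] 27.8 z 0.0298
side docktop 1159 [521.7 124.7] [125.6 136.6] 1.4 z 0.0378
side dockfloor 206 [527.3 135.9] [65.2 46.6] 3.9 z 0.0198
```

View pics/crop.png

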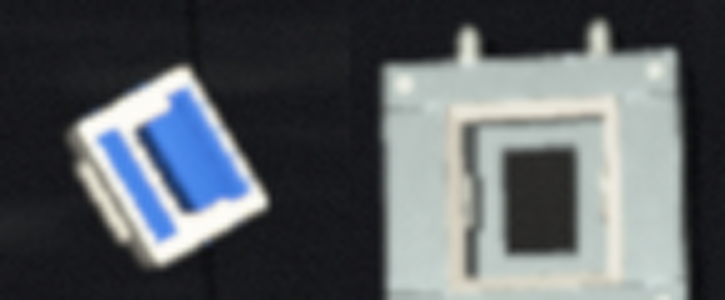

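The crop confirms the white cassette with the blue bar, ridge visible on its side, and the dock with its bay. Fresh is at (0.4575,-0.2593) with yaw ≈27.6, and the dock at (0.521,0.1245) with yaw ≈1.5. I'll travel around the base at height.

```bash
python3 -m handwheel '[[0,6,-3,0,5],[0,12,-6,0,10],[0,17,-10,0,20],[0,22,-16,0,30],[0,26,-22,0,42],[0,28,-28,0,42],[0,28,-34,0,42],[0,28,-40,0,42]]' 25; python3 -m handwheel '[[0,0,-6,0,0],[0,0,-12,0,0],[0,0,-18,0,0],[0,0,-24,0,0],[0,0,-30,0,0],[0,0,-36,0,0],[0,0,-42,0,0],[0,0,-48,0,0]]'; python3 -c "
from h import *;s=get_state();print(s['tcp_pos'],s['eef_rot'],s['joints'],s['time_s'])"
```

```text
time_s: 1.6
tcp_pos: [0.4504, 0.2786, 0.197]
eef_rot: [180.0, -0.0, 27.3]
contact_force: [1.5, -0.6, -0.8]
gripper_width: 0.0879
gripper_force: 0.0
time_s: 2.6
tcp_pos: [0.4499, -0.2014, 0.1977]
eef_rot: [180.0, -0.1, 27.3]
contact_force: [1.0, 0.3, 0.0]
gripper_width: 0.0879
gripper_force: 0.0
[ 0.44987315 -0.20137434  0.19765253] [ 1.79953745e+02 -6.85551654e-02  2.73010288e+01] [-1.20660785e+00  3.09890147e+00 -2.16869056e+01  8.73685277e-03
 -6.51318738e+01  1.18503941e+02] 2.6
```

```bash
python3 -m handwheel '[[0,0.8,-5.8,-4,0.3],[0,0.8,-5.8,-7,0.3],[0,0.8,-5.8,-7,0.3]]'
cat >> h.py <<'E'
def wrist(tag):
    st=get_state(); p,d=imaging.capture('wrist'); save(tag,p); return st,p,cloud('wrist',d,st)
def rect(w,lab,cx,cy,rad,z0,z1,mask=None):
    z=w[...,2]; m=(np.hypot(w[...,0]-cx,w[...,1]-cy)<rad)&(z>z0)&(z<z1)
    if mask is not None: m&=mask
    q=(w[m][:,:2]*1000).astype(np.float32)
    if len(q)<5: print(lab,'few');return
    q=q[((q>np.percentile(q,.2,0)-2)&(q<np.percentile(q,99.8,0)+2)).all(1)]
    c,s,a=cv2.minAreaRect(q); print(lab,len(q),np.round(c,1),np.round(s,1),round(a,1),'z',np.median(z[m]).round(4))
E
python3 - <<'E'
from h import *
st,p,w=wrist('w1'); print(st['tcp_pos'],st['eef_rot'])
blue=(p[...,2]>100)&(p[...,0]<90)
rect(w,'bar',.4575,-.2593,.06,.045,.07,blue)
rect(w,'body',.4575,-.2593,.06,.015,.04)
E
```

```text
time_s: 2.98
tcp_pos: [0.4558, -0.2577, 0.1247]
eef_rot: [-179.8, 0.2, 27.5]
contact_force: [0.2, 0.7, 0.4]
gripper_width: 0.0878
gripper_force: 0.0
[ 0.45577324 -0.25770225  0.12472715] [-179.79679455    0.24212216   27.46234238]
bar 375 [ 457.8 -259.8] [44.9 16.5] 27.3 z 0.0594
body 3471 [ 457.7 -260.2] [69.9 56.1] 27.5 z 0.0301
```

View pics/w1.png

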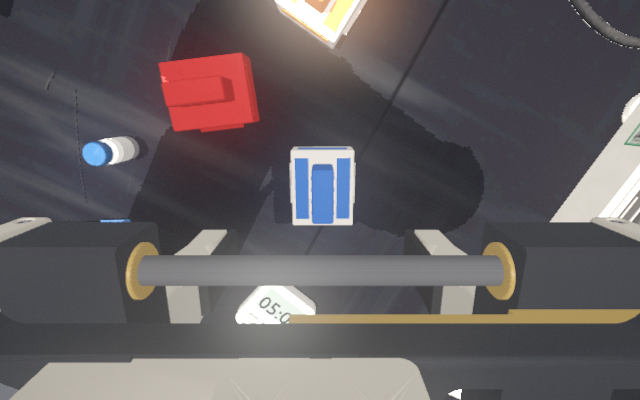

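The wrist view shows the blue-barred cassette at (322,185), centred between the fingers and aligned with them. The target is (0.4578,-0.2599), yaw 27.5.

```bash
python3 -m handwheel '[[0,0.15,-0.2,-4,0],[0,0.15,-0.2,-7,0],[0,0.15,-0.2,-8.6,0],[0,0.15,-0.2,-8.6,0],[0,0.15,-0.2,-8.6,0]]'
```

```text
time_s: 3.65
tcp_pos: [0.4611, -0.2591, 0.043]
eef_rot: [179.9, -0.1, 27.7]
contact_force: [0.7, -0.7, -0.2]
gripper_width: 0.0878
gripper_force: 0.0
```

```bash
python3 -m handwheel '[[0,-0.3,-0.1,-0.9,-0.2],[0,-0.3,-0.1,-0.9,-0.2],[0.5,-0.3,-0.1,-0.9,-0.2],[1,-0.3,-0.1,-0.9,-0.2],[1,-0.3,-0.1,-0.9,-0.2],[1,-0.3,-0.1,-0.9,-0.2],[1,-0.3,-0.1,-0.9,-0.2],[1,-0.3,-0.1,-0.9,-0.2]]' 35
```

```text
time_s: 4.65
tcp_pos: [0.4565, -0.2604, 0.032]
eef_rot: [-180.0, 0.0, 27.4]
contact_force: [0.3, -0.5, 0.6]
gripper_width: 0.0331
gripper_force: 0.0
```

```bash
python3 -m handwheel '[[1,0,0,0,0],[1,0,0,0,0],[1,0,0,0,0],[1,0,0,0,0]]'; python3 -m handwheel '[[1,0,0,3,0],[1,0,0,9,0],[1,0,0,12,0],[1,0,0,12,0],[1,0,0,12,0]]'
```

```text
time_s: 5.15
tcp_pos: [0.4565, -0.2603, 0.032]
eef_rot: [-180.0, -0.0, 27.4]
contact_force: [0.0, -0.0, -0.3]
gripper_width: 0.0001
gripper_force: 0.0
time_s: 5.78
tcp_pos: [0.456, -0.2601, 0.1515]
eef_rot: [-180.0, 0.0, 27.4]
contact_force: [-0.7, 0.4, -0.5]
gripper_width: 0.0006
gripper_force: 0.0
```

Gripper closed on nothing; look.

```bash
python3 -m handwheel '[[0,0,0,0,0],[0,0,0,0,0],[0,0,0,0,0],[0,0,0,0,0],[0,0,0,0,0],[0,0,0,0,0]]'
python3 - <<'E'
from h import *
st,p,w=wrist('w2'); print(st['tcp_pos'],st['eef_rot'],st['gripper_width'])
blue=(p[...,2]>100)&(p[...,0]<90)
rect(w,'bar',.4575,-.2593,.06,.045,.07,blue)
rect(w,'body',.4575,-.2593,.06,.015,.04)
p,d=imaging.capture('side');w=cloud('side',d)
rect(w,'sbar',.457,-.26,.06,.045,.07);save('s2',cv2.resize(p[200:400,200:480],None,fx=2.5,fy=2.5))
E
```

```text
time_s: 6.52
tcp_pos: [0.4565, -0.2604, 0.1521]
eef_rot: [-180.0, -0.0, 27.4]
contact_force: [-0.2, -0.1, -0.4]
gripper_width: 0.0551
gripper_force: 0.0
[ 0.45646281 -0.26036486  0.15206867] [-1.79999628e+02 -2.67697470e-04  2.73872583e+01] 0.055148240858753514
bar 942 [ 457.5 -259.9] [45.3 17. ] 27.9 z 0.0597
body 2981 [ 457.5 -260.3] [70.4 56.1] 27.7 z 0.0301
sbar 284 [ 457.9 -260. ] [47.  18.4] 27.4 z 0.059
```

View pics/s2.png

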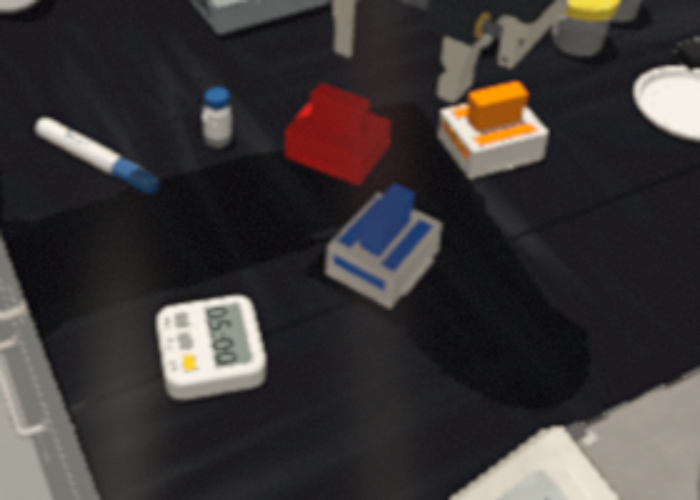

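View pics/w2.png

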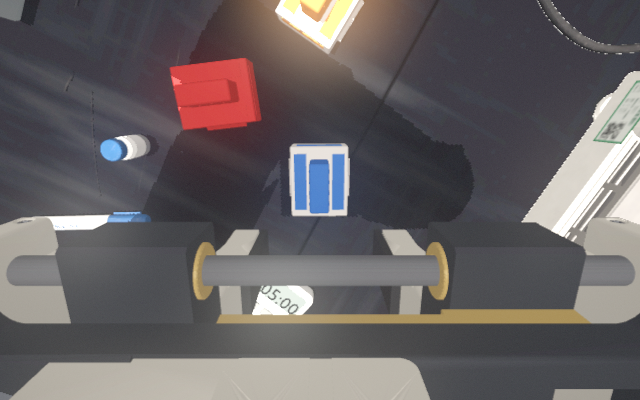

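Run:
```python
from h import *
st=get_state(); t=np.array(st['tcp_pos']); print(t)
c,T=cam2world('wrist',st)
print(np.array(c['hand_eye']).round(4).tolist(), c['fx'],c['cx'],c['cy'])
q=np.linalg.inv(np.array(c['hand_eye']))[:3,3]; print('tcp in wrist px',q,c['fx']*q[0]/q[2]+c['cx'],c['fy']*q[1]/q[2]+c['cy'])
Rm=R.from_euler('xyz',st['eef_rot'],degrees=True).as_matrix()
for n in ['side','top']:
    p,d=imaging.capture(n); w=cloud(n,d)
    c,T=cam2world(n); k=np.linalg.inv(T)@np.r_[t,1]; print(n,'tcp px',c['fx']*k[0]/k[2]+c['cx'],c['fy']*k[1]/k[2]+c['cy'])
    l=(w-t)@Rm   # tool coords
    m=(np.abs(l[...,1])<.12)&(np.abs(l[...,0])<.1)&(l[...,2]<.06)&(l[...,2]>-.25)
    L=l[m]; print(n,m.sum())
    for z0 in np.arange(.06,-.2,-.01):
        s=L[(L[:,2]<z0)&(L[:,2]>=z0-.01)]
        if len(s)>3: print(round(z0,3),len(s),np.percentile(s,2,0)[:2].round(3),np.percentile(s,98,0)[:2].round(3))
```

```text
[ 0.45648021 -0.26035984  0.15209726]
[[0.0, -0.9662, -0.2579, 0.0681], [1.0, -0.0001, 0.0005, 0.0014], [-0.0005, -0.2579, 0.9662, -0.1875], [0.0, 0.0, 0.0, 1.0]] 322.5168401629826 320.22370935067266 196.69725671197625
tcp in wrist px [-0.00147448  0.01746634  0.19875013] 317.83102555902633 225.0403179525522
side tcp px 358.3732710488685 242.2737324208168
side 8998
-0.03 119 [-0.011 -0.045] [0.009 0.048]
-0.04 146 [-0.011 -0.045] [0.011 0.049]
-0.05 141 [-0.011 -0.046] [0.01 0.05]
-0.06 162 [-0.012 -0.048] [0.009 0.052]
-0.07 160 [-0.011 -0.049] [0.01  0.053]
-0.08 51 [-0.012 -0.048] [ 0.013 -0.033]
-0.09 120 [-0.039 -0.083] [0.035 0.09 ]
-0.1 556 [-0.039 -0.083] [0.027 0.09 ]
-0.11 948 [-0.039 -0.081] [0.027 0.09 ]
-0.12 604 [-0.039 -0.09 ] [0.022 0.097]
-0.13 2112 [-0.038 -0.092] [0.033 0.097]
-0.14 390 [-0.025 -0.047] [0.022 0.018]
-0.15 331 [-0.023 -0.046] [0.023 0.018]
-0.16 329 [-0.023 -0.047] [0.02  0.018]
-0.17 223 [-0.023 -0.046] [0.02  0.018]
-0.18 159 [-0.039 -0.045] [-0.007  0.018]
-0.19 471 [-0.039 -0.047] [0.002 0.038]
top tcp px 455.10878023607967 216.72565636407185
top 2159
-0.1 4 [-0.032 -0.031] [ 0.022 -0.027]
-0.11 196 [-0.038 -0.062] [ 0.035 -0.032]
-0.12 11 [-0.036 -0.095] [ 0.032 -0.04 ]
-0.13 940 [-0.036 -0.095] [ 0.03  -0.049]
-0.14 70 [-0.024 -0.064] [ 0.025 -0.038]
-0.15 57 [-0.021 -0.05 ] [ 0.021 -0.048]
-0.16 58 [-0.02  -0.049] [ 0.021 -0.048]
-0.17 60 [-0.021 -0.05 ] [ 0.021 -0.031]
-0.18 101 [-0.034 -0.05 ] [ 0.021 -0.031]
-0.19 437 [-0.038 -0.049] [ 0.018 -0.027]
```

The side-view depth shows the real fingertips are about 30 mm above the reported TCP, so the fingers closed just above the bar and touched nothing. I'll go lower and check the tip height before closing.

```bash
python3 -m handwheel '[[0,0.1,0,-5,0.2],[0,0.1,0,-9,0.2],[0,0.1,0,-11,0.2],[0,0.1,0,-13,0.2],[0,0.1,0,-14,0.2],[0,0.1,0,-14,0.2]]'
cat >> h.py <<'E'
def tips():
    st=get_state(); t=np.array(st['tcp_pos']);Rm=R.from_euler('xyz',st['eef_rot'],degrees=True).as_matrix()
    p,d=imaging.capture('side'); w=cloud('side',d); l=(w-t)@Rm
    out=[]
    for s in (1,-1):
        b=st['gripper_width']/2
        m=(l[...,1]*s>b-.004)&(l[...,1]*s<b+.02)&(np.abs(l[...,0])<.011)&(l[...,2]>-.08)&(l[...,2]<-.015)&(w[...,2]>.033)
        out.append(np.sort(w[m][:,2])[:8].round(4)); print('side',s,m.sum(),out[-1])
    return p,w,st
E
python3 - <<'E'
from h import *
p,w,st=tips(); save('s3',cv2.resize(p[240:360,270:430],None,fx=5,fy=5)); print(st['tcp_pos'],st['gripper_width'],st['contact_force'])
E
```

```text
time_s: 7.48
tcp_pos: [0.4572, -0.2603, 0.0117]
eef_rot: [-180.0, 0.1, 27.6]
contact_force: [-0.5, 1.1, -0.4]
gripper_width: 0.0877
gripper_force: 0.0
side 1 169 [0.0403 0.0421 0.0425 0.0427 0.0429 0.0444 0.0446 0.0449]
side -1 251 [0.04   0.0417 0.0419 0.0421 0.0423 0.0425 0.0426 0.0436]
[ 0.45716935 -0.26032341  0.01168041] 0.08767759134499312 [-0.51998457  1.07806785 -0.40199088]
```

View pics/s3.png

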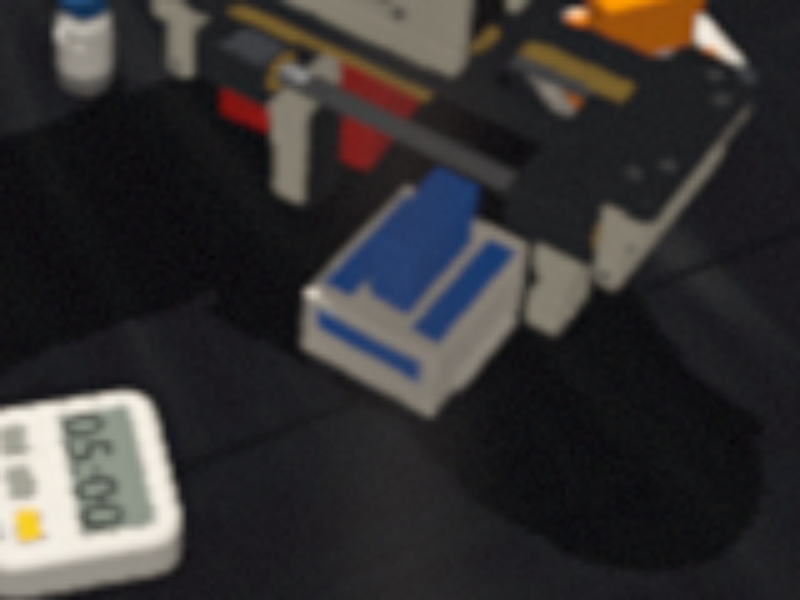

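The view shows the fingers straddling the blue bar, tips at about z = 0.040 on both sides. I'll lower another 6 mm and close.

```bash
python3 -m handwheel '[[0,0,0,-0.6,0],[0,0,0,-0.6,0],[0.8,0,0,-0.6,0],[0.8,0,0,-0.6,0],[0.8,0,0,-0.6,0],[0.8,0,0,-0.6,0],[0.8,0,0,-0.6,0],[0.8,0,0,-0.6,0]]' 40;  python3 -m handwheel '[[1,0,0,0,0],[1,0,0,0,0],[1,0,0,0,0],[1,0,0,0,0]]'
```

```text
time_s: 8.52
tcp_pos: [0.4574, -0.2604, 0.006]
eef_rot: [-180.0, 0.0, 27.6]
contact_force: [0.4, -0.2, 0.3]
gripper_width: 0.033
gripper_force: 0.0
time_s: 9.02
tcp_pos: [0.4574, -0.2603, 0.006]
eef_rot: [-180.0, 0.0, 27.6]
contact_force: [-0.2, 0.3, 0.3]
gripper_width: 0.0177
gripper_force: 40.0
```

Gripped: width 17.7 mm, 40 N. Lift, carry toward the dock and stop short for a close wrist look at it.

```bash
python3 -m handwheel '[[1,0,0,3,0],[1,0,0,8,0],[1,0,0,13,0],[1,0,6,13,-5],[1,0,12,13,-12],[1,0,18,13,-20],[1,0,24,13,-26],[1,0,30,13,-26]]'; python3 -m handwheel '[[1,-0.7,4,0,0],[1,-1.4,8,0,0],[1,-1.4,8,0,0],[1,-1.4,8,0,0]]'
python3 - <<'E'
from h import *
st,p,w=wrist('w3'); print(st['tcp_pos'],st['eef_rot'],st['gripper_width'],st['contact_force'],st['time_s'])
m=p.astype(int)
rect(w,'docktop',.521,.1245,.105,.032,.044)
rect(w,'floor',.521,.1245,.045,.005,.025)
# held cassette
z=w[...,2]; t=np.array(st['tcp_pos'])
rect(w,'heldbody',t[0],t[1],.05,t[2]+.0,t[2]+.035)
E
```

```text
time_s: 10.02
tcp_pos: [0.4571, 0.0415, 0.1363]
eef_rot: [-180.0, -0.0, 1.5]
contact_force: [1.6, 0.3, -1.9]
gripper_width: 0.0177
gripper_force: 40.0
time_s: 10.52
tcp_pos: [0.4432, 0.1195, 0.1359]
eef_rot: [180.0, 0.0, 1.6]
contact_force: [0.1, 0.6, -0.7]
gripper_width: 0.0177
gripper_force: 40.0
[0.44316327 0.11951681 0.13588173] [1.79987017e+02 2.56702129e-02 1.62783246e+00] 0.017699409670599013 [ 0.14445741  0.57219497 -0.6593498 ] 10.525
docktop 16507 [519.6 123.7] [124.5 132.4] 1.5 z 0.0377
floor 5830 [519.8 123.8] [72.7 65.6] 1.4 z 0.0146
heldbody 5235 [464.3 118.3] [30.  56.1] 2.0 z 0.1598
```

View pics/w3.png

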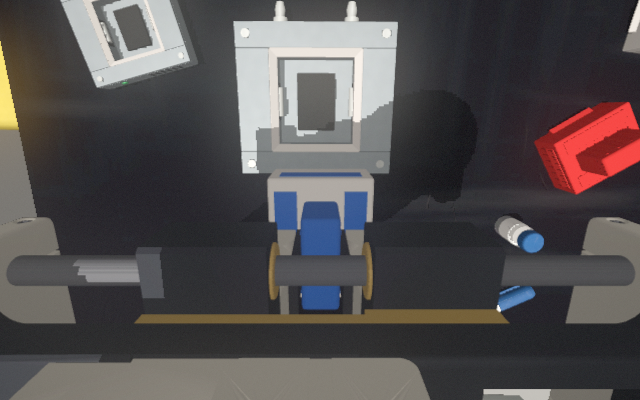

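The wrist view shows the large dock at (316,97), the cassette held squarely at (320,200), and the small dock at upper left (125,40). I'll move over the bay and look again at similar depth.

```bash
python3 -m handwheel '[[1,4,3,0,-0.1],[1,7.6,5.4,-2,-0.1],[1,7.6,5.4,-5,-0.1],[1,7.6,5.4,-7,-0.1],[1,7.6,5.4,-7,-0.1],[1,7.6,5.4,-7,-0.1]]' | head -3; sed -i "s/5.4//" /dev/null
python3 - <<'E'
from h import *
st,p,w=wrist('w4'); print(st['tcp_pos'],st['eef_rot'],st['contact_force'])
t=np.array(st['tcp_pos']); z=w[...,2]
rect(w,'docktop',.521,.1245,.105,.034,.042)
rect(w,'held',t[0],t[1],.06,t[2]+.019,t[2]+.03)
def edge(lab,m):   # lateral mid and front x
    q=w[m]; xs=q[:,0]
    ym=[]
    for x in np.arange(np.percentile(xs,10),np.percentile(xs,90),.002):
        s=q[np.abs(q[:,0]-x)<.001][:,1]
        if len(s)>10: ym.append(((s.min()+s.max())/2,s.max()-s.min(),x))
    ym=np.array(ym); k=np.median(ym,0); print(lab,'ymid,width,x',k.round(4),'front x',np.percentile(xs,99.5).round(4))
near=np.hypot(w[...,0]-.52,w[...,1]-.124)<.11
edge('dock',near&(z>.034)&(z<.042)&(w[...,0]>.566)&(w[...,0]<.578))
edge('held',near&(z>t[2]+.019)&(z<t[2]+.03))
for n in ['top','side']:
    p,d=imaging.capture(n);w=cloud(n,d); rect(w,n+'held',t[0],t[1],.05,t[2]+.019,t[2]+.032)
    save('z_'+n,p)
E
```

```text
time_s: 11.32
tcp_pos: [0.5202, 0.1732, 0.0669]
eef_rot: [-180.0, -0.1, 1.4]
[0.52017769 0.17323388 0.06689975] [-1.79983830e+02 -5.28850838e-02  1.44436101e+00] [ 1.07500651 -0.06313751 -1.15329008]
docktop 10184 [546.4 124.5] [ 69.9 132.2] 1.4 z 0.0378
held 4487 [541.2 171.8] [29.9 56.2] 1.4 z 0.0909
dock ymid,width,x [0.1251 0.1314 0.5712] front x 0.5779
held ymid,width,x [0.1718 0.0553 0.5424] front x 0.5561
topheld 121 [493.4 171. ] [53.7 15.1] 87.9 z 0.0896
sideheld 242 [522.8 169.7] [71.8 56.9] 0.5 z 0.0915sed: couldn't edit /dev/null: not a regular file
```

View pics/w4.png

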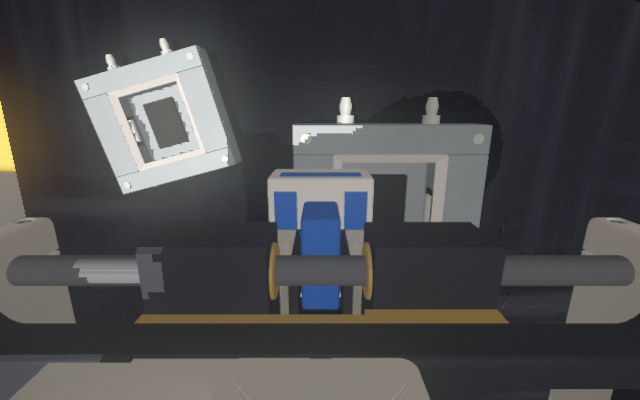

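The wrist view shows the cassette about 47 mm too far +y, because I typed 5.4 cm where I meant 0.54 cm. It's still clear above the unit and nothing was touched. Correcting now.

```bash
python3 -m handwheel '[[1,-0.14,-3,0,0],[1,-0.14,-4.7,0,0],[1,-0.14,-4.7,0,0],[1,-0.14,-4.7,0,0]]'
python3 - <<'E'
from h import *
st,p,w=wrist('w5'); t=np.array(st['tcp_pos']);print(t)
rect(w,'docktop',.521,.1245,.105,.034,.042)
rect(w,'held',t[0],t[1],.06,t[2]+.019,t[2]+.03)
p,d=imaging.capture('side');save('s5',cv2.resize(p[130:250,220:380],None,fx=5,fy=5))
E
```

```text
time_s: 11.98
tcp_pos: [0.5185, 0.1269, 0.0665]
eef_rot: [-180.0, -0.1, 1.5]
contact_force: [1.8, -0.0, -1.3]
gripper_width: 0.018
gripper_force: 40.0
[0.51852339 0.12693098 0.06645528]
docktop 12799 [546.3 124.5] [ 70.6 132.4] 1.5 z 0.0377
held 4487 [539.6 125.5] [30. 56.] 1.7 z 0.0905
```

View pics/w5.png

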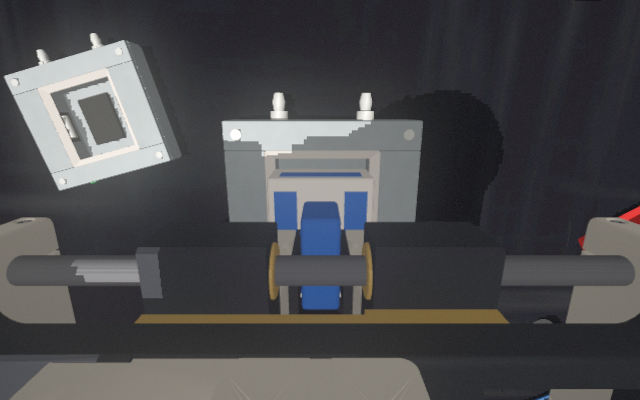

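The cassette is over the bay, within about 1 mm in x and 1 mm too far +y. Descend to just inside the mouth and read the forces.

```bash
python3 -m handwheel '[[1,0,-0.1,-1,0],[1,0,-0.1,-2,0],[1,0,-0.1,-2.4,0],[1,0,-0.1,-2.8,0],[1,0,-0.1,-2.8,0],[1,0,-0.1,-2.8,0]]'
```

```text
time_s: 12.82
tcp_pos: [0.5182, 0.1257, 0.0382]
eef_rot: [-180.0, -0.0, 1.5]
contact_force: [0.8, -0.3, -1.0]
gripper_width: 0.0177
gripper_force: 40.0
```

```bash
python3 -m handwheel '[[1,0,0,-0.2,0],[1,0,0,-0.4,0],[1,0,0,-0.5,0],[1,0,0,-0.5,0]]'; python3 -m handwheel '[[1,0,0,-0.1,0],[1,0,0,-0.2,0],[1,0,0,-0.2,0]]'
```

```text
time_s: 13.32
tcp_pos: [0.5181, 0.1256, 0.033]
eef_rot: [180.0, 0.0, 1.5]
contact_force: [-0.1, 0.4, -1.0]
gripper_width: 0.0177
gripper_force: 40.0
time_s: 13.7
tcp_pos: [0.5186, 0.1258, 0.0319]
eef_rot: [-180.0, -0.1, 1.5]
contact_force: [-2.1, 0.1, 6.9]
gripper_width: 0.0178
gripper_force: 40.0
```

```bash
python3 -m handwheel '[[1,0,0,-0.1,0],[1,0,0,-0.2,0],[1,0,0,-0.2,0]]'; python3 -m handwheel '[[1,0,0,-0.1,0],[1,0,0,-0.2,0],[1,0,0,-0.2,0]]';python3 -m handwheel '[[1,0,0,-0.1,0],[1,0,0,-0.2,0],[1,0,0,-0.2,0]]'
```

```text
time_s: 14.08
tcp_pos: [0.5192, 0.126, 0.0306]
eef_rot: [-180.0, -0.1, 1.5]
contact_force: [-2.3, -0.8, 11.0]
gripper_width: 0.0178
gripper_force: 40.0
time_s: 14.45
tcp_pos: [0.5192, 0.126, 0.0278]
eef_rot: [-180.0, -0.1, 1.5]
contact_force: [2.4, -0.6, 3.0]
gripper_width: 0.018
gripper_force: 40.0
time_s: 14.82
tcp_pos: [0.5179, 0.1256, 0.0245]
eef_rot: [180.0, 0.0, 1.5]
contact_force: [4.6, 1.1, -6.2]
gripper_width: 0.0177
gripper_force: 40.0
```

Clicked through (11 N, dropping to 3 N, then −6 N). Press on to the floor.

```bash
python3 -m handwheel '[[1,0,0,-0.1,0],[1,0,0,-0.2,0],[1,0,0,-0.2,0]]'; python3 -m handwheel '[[1,0,0,-0.1,0],[1,0,0,-0.2,0],[1,0,0,-0.2,0]]';python3 -m handwheel '[[1,0,0,-0.1,0],[1,0,0,-0.2,0],[1,0,0,-0.2,0]]'
```

```text
time_s: 15.2
tcp_pos: [0.518, 0.1257, 0.0232]
eef_rot: [180.0, 0.0, 1.5]
contact_force: [0.7, 0.1, 1.2]
gripper_width: 0.0179
gripper_force: 40.0
time_s: 15.58
tcp_pos: [0.518, 0.1256, 0.0211]
eef_rot: [-180.0, -0.0, 1.5]
contact_force: [-0.9, 1.4, 4.3]
gripper_width: 0.0174
gripper_force: 40.0
time_s: 15.95
tcp_pos: [0.5181, 0.1257, 0.02]
eef_rot: [-180.0, -0.0, 1.5]
contact_force: [-6.1, 2.0, 14.5]
gripper_width: 0.0178
gripper_force: 40.0
```

```bash
python3 -m handwheel '[[1,0,0,-0.1,0],[1,0,0,-0.1,0],[1,0,0,-0.1,0],[1,0,0,-0.1,0]]' 60
python3 - <<'E'
from h import *
p,d=imaging.capture('side');w=cloud('side',d);st,pw,ww=wrist('w6'); t=np.array(st['tcp_pos'])
print(st['contact_force'],st['moment'],t)
rect(w,'side white',.52,.124,.06,.0405,.054); rect(w,'dock',.521,.1245,.105,.034,.040)
rect(ww,'wrist held',.52,.124,.06,.041,.049); rect(ww,'dock',.521,.1245,.105,.034,.0405)
E
```

```text
time_s: 16.45
tcp_pos: [0.5181, 0.1257, 0.0199]
eef_rot: [-180.0, -0.0, 1.5]
contact_force: [-8.2, 1.6, 25.1]
gripper_width: 0.0173
gripper_force: 60.0
[-9.09911159 -0.64684201 23.56702763] [ 0.3296168   3.23658248 -0.04011358] [0.51813409 0.12568117 0.01993353]
side white 236 [520.2 120.4] [60. 83.] 83.1 z 0.0445
dock 839 [521.4 123.8] [127.8 135.2] 0.3 z 0.0379
wrist held 4378 [539.1 124.4] [29.3 56. ] 1.2 z 0.044
dock 18142 [525.  123.9] [112.9 132.2] 1.5 z 0.0378
```

```bash
python3 -m handwheel '[[1,-0.05,0,0,0],[1,-0.05,0,0,0],[1,-0.05,0,0,0]]'
python3 - <<'E'
from h import *
st,p,w=wrist('w7'); z=w[...,2]
for l,m in {'held':(np.hypot(w[...,0]-.54,w[...,1]-.124)<.035)&(z>.041)&(z<.049),'dock':(np.hypot(w[...,0]-.521,w[...,1]-.1245)<.1)&(z>.034)&(z<.0405)}.items():
    q=w[m]; s=np.linalg.lstsq(np.c_[q[:,:2]-[.52,.124],np.ones(len(q))],q[:,2],rcond=None)[0]; print(l,np.degrees(s[:2]).round(2),s[2].round(4))
print(st['contact_force'],st['time_s'])
E
```

```text
time_s: 16.92
tcp_pos: [0.5181, 0.1257, 0.0199]
eef_rot: [-180.0, -0.1, 1.5]
contact_force: [-6.3, -0.3, 23.0]
gripper_width: 0.0171
gripper_force: 60.0
held [-2.05 -0.13] 0.0448
dock [0.32 0.  ] 0.0375
[-6.31573091 -0.29289664 22.95202003] 16.925
```

Run:
```python
from h import *
st,p,w=wrist('w8'); ps,d=imaging.capture('side'); ws=cloud('side',d)
a=np.radians(1.5)
for n,W in (('wrist',w),('side',ws)):
    dx=W[...,0]-.5196;dy=W[...,1]-.1238
    X=dx*np.cos(a)+dy*np.sin(a);Y=-dx*np.sin(a)+dy*np.cos(a);z=W[...,2]
    for x in np.arange(-.035,.035,.005):
        o=[]
        for y0,y1 in ((-.026,-.012),(.012,.026)):
            m=(X>=x)&(X<x+.005)&(Y>y0)&(Y<y1)&(z>.038)&(z<.052); o.append((int(m.sum()),round(float(np.median(z[m])),4) if m.any() else None))
        print(n,round(x,3),o)
save('s6',cv2.resize(ps[150:230,250:350],None,fx=7,fy=7,interpolation=cv2.INTER_CUBIC))
```

```text
wrist -0.035 [(0, None), (0, None)]
wrist -0.03 [(0, None), (0, None)]
wrist -0.025 [(0, None), (0, None)]
wrist -0.02 [(0, None), (0, None)]
wrist -0.015 [(0, None), (0, None)]
wrist -0.01 [(0, None), (0, None)]
wrist -0.005 [(0, None), (0, None)]
wrist 0.0 [(1, 0.0445), (1, 0.044)]
wrist 0.005 [(166, 0.0445), (166, 0.0443)]
wrist 0.01 [(232, 0.0443), (229, 0.0443)]
wrist 0.015 [(238, 0.0444), (242, 0.0444)]
wrist 0.02 [(239, 0.0445), (239, 0.0443)]
wrist 0.025 [(260, 0.044), (254, 0.0439)]
wrist 0.03 [(255, 0.0434), (266, 0.0434)]
wrist 0.035 [(0, None), (0, None)]
side -0.035 [(11, 0.0418), (9, 0.0423)]
side -0.03 [(6, 0.0447), (8, 0.045)]
side -0.025 [(7, 0.0448), (6, 0.0451)]
side -0.02 [(8, 0.0445), (3, 0.045)]
side -0.015 [(7, 0.044), (0, None)]
side -0.01 [(8, 0.0436), (0, None)]
side -0.005 [(10, 0.0447), (0, None)]
side 0.0 [(10, 0.0442), (0, None)]
side 0.005 [(5, 0.0442), (0, None)]
side 0.01 [(7, 0.0446), (0, None)]
side 0.015 [(7, 0.0438), (0, None)]
side 0.02 [(7, 0.0439), (0, None)]
side 0.025 [(6, 0.0441), (0, None)]
side 0.03 [(7, 0.0433), (0, None)]
side 0.035 [(0, None), (0, None)]
```

View pics/s6.png

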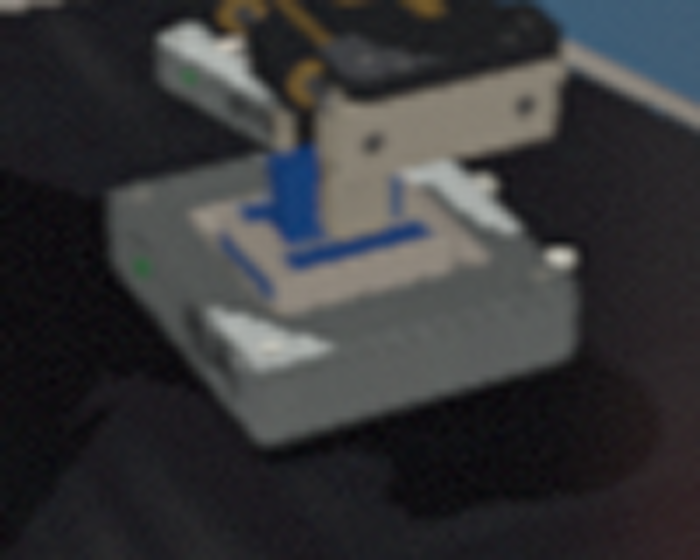

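The picture shows the cassette seated flat, white top at z ≈ 0.044 (6 mm above the unit's top), still gripped and pressed at about 23 N against a hard stop. Handing in.

```bash
python3 -c "
from h import *
print(r.close_job())"
```

```text
the job is handed in; nothing more can be done
None
```

The blue-grip cassette is in the larger dry-air unit's bay: it clicked past the catches and is hard on the floor. I handed in at about 17 s, still gripping (60 N) and pressing at about 23 N. The spent cassette, vial and crucible weren't touched. The first grasp closed on air because the fingertips were about 30 mm above the reported TCP, and one mistyped move took the cassette 47 mm too far sideways above the unit; neither touched anything.

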